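Tip the shoe box into the packing bay

TASK

Push the standing blue shoe box over from its orange-lid side, high up, so that it falls flat with the lid up inside the yellow-taped packing bay, short of the aluminium stop; then slide it along the bench with the fingertips until its leading end sits flush and square against the stop. Only push it: do not grip, lift or carry it, and leave the other standing box and the things round the bay where they are.

Things in the scene. Friction and masses are not known exactly. Their poses are not given: they have to be found in the camera images.
- shoebox: Closed rigid children's shoe box, blue with an orange lid, 0.3 to 0.55 kg, standing on end: 76 mm along its x, 140 along y, 230 tall along z. Origin: centre of the end it stands on. The lid is the whole -x face (ivory panel on it), turned away from the bay; +x, its bottom, faces the stop to within 0.11 rad. The box starts across the near tape line, its +x lower edge just inside the bay.
- shoebox_mid (a point): Middle of the shoe box (115 mm up its z from the origin), axes as the box's. Pushed towards its +x near the top, the box tips about its lower +x edge with little sliding, passes balance at 18 degrees and falls flat by itself, lid up: then 76 mm high, z axis pointing to the stop, body origin in the middle of the end facing away from the stop, 38 mm above the bench. Lying, it slides at 1.5 to 4 N.
- shoebox_end (a point): Centre of the shoe box's other end, its top while it stands (230 mm along the box's z from its origin; white size label there). This end comes to the stop. Axes as the box's.
- bay: Fixed packing bay: a rectangle of yellow tape (24 mm wide, flush) on the bench, inside 320 mm long along its x and 240 mm wide along y. Origin: its centre, on the bench surface; z up. Tape marks the near end (x = -160 mm) and both long sides; the +x end is closed by the stop, an upright aluminium angle 240 mm wide and 60 mm tall, face at x = +160 mm, two black wing screws behind it.
- grey_box: Bystander: ivory shoe box with a grey lid, standing on end, 76 x 140 x 230 mm tall, origin at the centre of its foot. It stands behind and to the right of the blue box, as seen looking down the bay to the stop.
- last: Bystander: teal plastic shoe last on its sole, 205 mm long along its x (toe to +x), 72 mm wide, 92 mm tall, standing crosswise beyond the stop. Origin: middle of its sole.
- tin: Bystander: red shoe-polish tin with a brass-coloured disc on top, 75 mm across, 24 mm tall, right of the bay. Origin: centre of its underside.
- can: Bystander: cement can with a yellow band and a pale metal top, 60 mm across, 92 mm tall, right of the bay (it may have changed places with the tin). Origin: centre of its underside.
- brush: Bystander: wooden shoe brush lying bristles down, 150 x 46 x 44 mm tall, beside the near right corner of the bay. Origin: centre of its underside.
Not all that is in view belongs to the job. What is shaped like the shoebox but purple is not meant.

How it is judged:
By the outcome, as a careful person would: the job done as asked, in the order asked, and still so for the second after the job is handed in, with the robot touching nothing.
It also fails if it takes over 35 s, if anything falls off the work surface, if the arm or the gripper's body presses on something with over 40 N, if the wrist force passes 120 N, or if a joint passes its speed limit or range.

ROBOT

A 7-joint arm with a two-finger parallel gripper is mounted at the origin on the work surface. World frame = base frame: x ahead of the robot, y to its left, z up, the work surface at z = 0. Lengths are in m, angles in rad, forces in N, time in s.
With the tool pointing down it reaches from about 0.35 to 0.9 m from the base axis. Payload 19.9 kg.
Tool frame: the origin (TCP) lies between the finger pads; the fingertips stand 19 mm ahead of it and the grasp point (between the pads) is the TCP; z points along the fingers, y is the direction in which the jaws open and shut (so a half turn about z gives the same grasp; the last joint's range is limited). The gripper opens to 94 mm and grips with 3 to 60 N. Pads are 16 mm wide; open, the fingers measure 119 mm over their backs; the gripper's body (75 mm by 177 mm) begins 78 mm behind the grasp point.
Start: joints at [1.206, 0.417, -0.01, 1.614, 0.005, 1.111, -0.053], TCP at [0.198, -0.593, 0.224] pointing down, gripper open.
Joint ranges: [-2.81, 2.81], [-0.39, 2.02], [-1.27, 1.25], [0.06, 2.57], [-1.19, 4.33], [0.19, 2], [-2.82, 2.82]. Speed limits (rad/s): [1.89, 1.89, 2.39, 2.39, 3.01, 3.01, 3.01].

INTERFACE

Orientations are given as a 3x3 rotation matrix whose columns are the frame's x, y, z axes.
In Python, from rig import robot gives the robot as it stands. Calls block until the motion is done:
- robot.move_ptp(position, orientation): joint-space move of the TCP to a pose.
- robot.move_linear(position, velocity=0.15, frame=None, threshold=None): straight line of the TCP; frame=None keeps the orientation; velocity is the mean speed in m/s. With threshold (N) it stops when the force on the tool has changed by that much, and returns True; else False.
- robot.goto_joints(angles): joint-space move.
- robot.gripper_to(opening): finger opening in m; the grip force is fixed at half the most; returns when the fingers have stopped.
- robot.pause(seconds).
- robot.ik(position, orientation): joint angles nearest the present ones, or None.
- robot.get_state(): the state.
- robot.grab_frame(name): name is "side" or "top" or "wrist"; returns the picture (400x640x3 uint8, red, green, blue); there is no depth.
- robot.camera_info(name): a dict with "fx", "fy", "cx", "cy" (pixels), "dist" ([k1, k2, p1, p2, k3] as OpenCV has them; the pictures are not rectified), "rvec" (rotation vector, rad) and "tvec" (3), from world to camera coordinates, as OpenCV has them. Camera axes: x right, y down, z forward; pixel columns grow to the right and rows downward; lengths in m; the calibration is good to about 2 mm. A picture is of the moment at which its call begins: read the wrist's pose just before it. camera_info takes no time and is no camera call; for the wrist camera it gives the pose at the moment of the call.
A pose or a line that the arm cannot do raises robot.PlanningError and nothing moves.
- robot.sign_off(): hands the job in, once; it reports no verdict.
The state is a dict: "time": time; "qpos": joint angles; "joint_vel": joint speeds; "effort": joint torques, N m; "ee_pos": TCP position; "tool_rot": TCP orientation; "force": force on the tool from outside, world axes, zero at the start; "moment": the same for the moment, N m; "opening": finger opening in m.
Only numpy, scipy, OpenCV 4.12 (cv2) and the standard library are available. Lean on these libraries where they do the work, as an engineer would, in place of code of your own. Each camera call takes 0.05 s, during which the arm holds its last target. There are 200 camera calls.

## Working session

There is one attempt and no reset: what is moved stays moved. The work goes in short steps, each a Python script; the robot and the scene stay as the last script left them, time stands still between calls to the robot, and variables do not carry over. Pictures are saved under pics/ and viewed, about 8 in all and at most 12, crops included, and the job is handed in when it is done.

```bash
mkdir -p pics; python3 - <<'E'
from rig import robot
import cv2,numpy as np
for n in("side","top"):
    f=robot.grab_frame(n); cv2.imwrite(f"pics/{n}0.png",f[...,::-1])
    c=robot.camera_info(n);print(n,c)
    R=cv2.Rodrigues(np.array(c["rvec"]))[0];print(-R.T@np.array(c["tvec"]).ravel())
s=robot.get_state();print(s["time"],s["ee_pos"],s["tool_rot"])
E
```

```text
side {'fx': 457.59518324488346, 'fy': 457.59518324488346, 'cx': 319.13901718864906, 'cy': 198.50986845733368, 'dist': array([-0.11503257,  0.        ,  0.        ,  0.        ,  0.        ]), 'rvec': array([ 0.23454053, -2.77113931,  1.25520258]), 'tvec': array([0.55082906, 0.13947928, 1.3004513 ])}
[0.36763073 0.96723842 0.97125599]
top {'fx': 420.6419776146374, 'fy': 420.6419776146374, 'cx': 322.12180232093493, 'cy': 195.80959342688632, 'dist': array([-0.07220386,  0.        ,  0.        ,  0.        ,  0.        ]), 'rvec': array([ 2.24959805, -1.95852576,  0.19858582]), 'tvec': array([-0.00266281,  0.55411399,  1.15788883])}
[0.30784988 0.04012658 1.24554175]
0.1 [ 0.19816577 -0.59242207  0.22391604] [[ 9.48350181e-01  3.17225095e-01 -4.15988473e-04]
 [ 3.17225358e-01 -9.48349658e-01  9.99182061e-04]
 [-7.75369016e-05 -1.07953658e-03 -9.99999414e-01]]
```

View pics/side0.png

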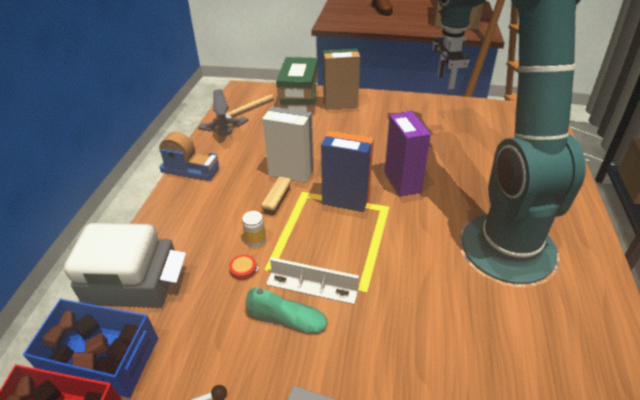

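View pics/top0.png

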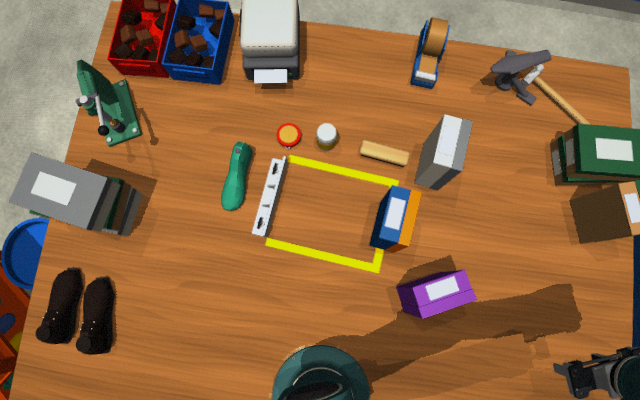

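The candidates are the blue box with an orange lid (top view 395,218), the purple box (437,292) and the grey-lid box (443,152). The blue one with the orange side away from the stop fits the description. I'll confirm it in an enlarged crop and measure with masks.

```bash
cat > h.py <<'E'
import cv2,numpy as np
from rig import robot
def ray(n,uv,z,info=None):
    c=info or robot.camera_info(n);K=np.array([[c["fx"],0,c["cx"]],[0,c["fy"],c["cy"]],[0,0,1]])
    R=cv2.Rodrigues(np.array(c["rvec"]))[0];C=-R.T@np.array(c["tvec"]).ravel()
    p=cv2.undistortPoints(np.array(uv,float).reshape(-1,1,2),K,np.array(c["dist"])).reshape(-1,2)
    d=np.c_[p,np.ones(len(p))]@R
    return C+d*((z-C[2])/d[:,2])[:,None]
def proj(n,P):
    c=robot.camera_info(n);K=np.array([[c["fx"],0,c["cx"]],[0,c["fy"],c["cy"]],[0,0,1]])
    return cv2.projectPoints(np.array(P,float).reshape(-1,1,3),np.array(c["rvec"]),np.array(c["tvec"]),K,np.array(c["dist"]))[0].reshape(-1,2)
def mask(f,lo,hi,roi):
    h=cv2.cvtColor(f,cv2.COLOR_RGB2HSV);m=cv2.inRange(h,lo,hi);r=np.zeros_like(m);x0,y0,x1,y1=roi;r[y0:y1,x0:x1]=m[y0:y1,x0:x1];return r
def pts(m): return np.argwhere(m)[:,::-1]
E
python3 - <<'E'
from h import *
f=cv2.imread("pics/top0.png")[...,::-1].copy()
y=mask(f,(24,150,120),(34,255,255),(255,140,420,285))
n,l,st,ce=cv2.connectedComponentsWithStats(y)
for i in range(1,n):
    if st[i,4]>30:
        p=pts(l==i); w=ray("top",p,0)[:,:2]; r=cv2.minAreaRect(w.astype(np.float32)); print(st[i],r, cv2.boxPoints(r).round(3).tolist())
o=mask(f,(8,150,150),(20,255,255),(365,180,425,260));
w=ray("top",pts(o),.23);print("orange",o.sum()/255,cv2.boxPoints(cv2.minAreaRect(w[:,:2].astype(np.float32))).round(3).tolist())
wh=mask(f,(0,0,170),(180,60,255),(375,185,415,240));r=cv2.minAreaRect(ray("top",pts(wh),.23)[:,:2].astype(np.float32));print("label",r)
c=cv2.resize(f[140:300,240:500],None,fx=3,fy=3,interpolation=2)
cv2.imwrite("pics/c1.png",c[...,::-1])
E
```

```text
[289 154 110  35 908] ((0.6441738605499268, 0.02380712330341339), (0.34515172243118286, 0.03271200507879257), 84.1052017211914) [[0.6100000143051147, -0.1459999978542328], [0.6430000066757202, -0.15000000596046448], [0.6779999732971191, 0.1940000057220459], [0.6460000276565552, 0.19699999690055847]]
[ 265  237  119   36 1143] ((0.40737804770469666, 0.048132285475730896), (0.3460364043712616, 0.07121171057224274), 84.31842803955078) [[0.35499998927116394, -0.12099999934434891], [0.4259999990463257, -0.12800000607967377], [0.46000000834465027, 0.21699999272823334], [0.3889999985694885, 0.2240000069141388]]
orange 2438.0 [[0.375, -0.05400000140070915], [0.3919999897480011, -0.20000000298023224], [0.5879999995231628, -0.1770000010728836], [0.5709999799728394, -0.03099999949336052]]
label ((0.4961669445037842, -0.11348127573728561), (0.03568480163812637, 0.07477892190217972), 82.33350372314453)
```

View pics/c1.png

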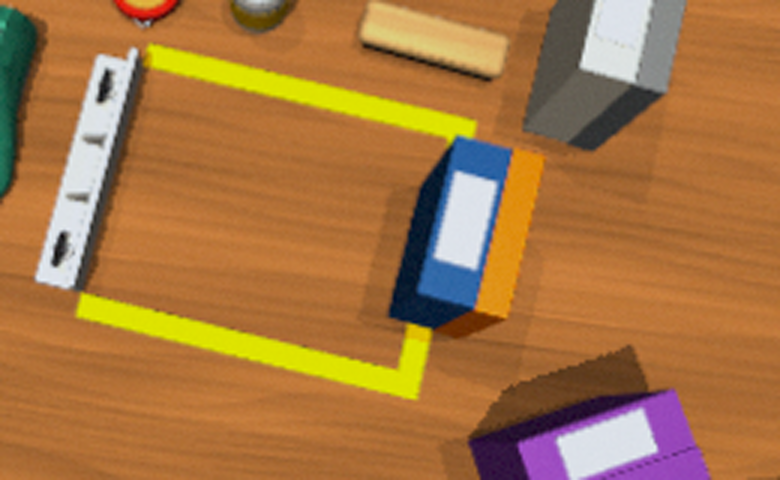

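```bash
python3 - <<'E'
from h import *
o=np.array([.514,.049,0]);th=np.deg2rad(84.2);X=np.array([np.cos(th),np.sin(th),0]);Y=np.array([-X[1],X[0],0])
B=lambda P:(np.c_[(P-o)@X,(P-o)@Y]*1000).round().tolist()
cr=lambda L:np.array(L)/3+[240,140]-1/3
t=ray("top",cr([(455,137),(544,153),(507,318),(420,302)]),.23)
print("blue top",t.round(3).tolist(),B(t),[np.linalg.norm(t[i]-t[i-3]).round(3) for i in range(4)],np.degrees(np.arctan2(*(t[1]-t[2])[[0,1]])), np.degrees(np.arctan2(*(t[0]-t[3])[[0,1]])))
print("stop top edge z.06",B(ray("top",cr([(138,50),(80,290)]),.06)),"low edge",B(ray("top",cr([(146,65),(90,285)]),0)))
print("blue foot+x z0",B(ray("top",cr([(390,318)]),0)))
# grey top corners, purple top corners (full px)
print("grey",B(ray("top",[(449,115),(471,119),(462,171),(434,166)],.23)),"grey foot",B(ray("top",[(415,183),(436,189)],0)))
print("purple",B(ray("top",[(413,287),(466,270),(475,293),(425,308)],.23)))
s=cv2.imread("pics/side0.png")
cv2.imwrite("pics/c2.png",cv2.resize(s[90:310,225:445],None,fx=2.7,fy=2.7,interpolation=2))
# candidate poses reach
R=np.c_[-X,Y,[0,0,-1]]; print(np.linalg.det(R))
for bx,z in((-.30,.3),(-.28,.2),(-.15,.2),(-.2,.07),(-.08,.07)):
  for s in(1,-1):
    p=o+X*bx+[0,0,z]; q=robot.ik(p,np.c_[s*-X,s*Y,[0,0,-1]]); print(bx,z,s,None if q is None else np.round(q,2))
E
```

```text
blue top [[0.564, -0.098, 0.23], [0.561, -0.172, 0.23], [0.421, -0.155, 0.23], [0.424, -0.084, 0.23]] [[-141.0, -64.0], [-216.0, -69.0], [-213.0, 72.0], [-142.0, 76.0]] [np.float64(0.075), np.float64(0.141), np.float64(0.071), np.float64(0.14)] 97.00223454959793 95.56276291138884
stop top edge z.06 [[160.0, -121.0], [153.0, 119.0]] low edge [[157.0, -124.0], [154.0, 108.0]]
blue foot+x z0 [[-141.0, 69.0]]
grey [[-249.0, -283.0], [-307.0, -287.0], [-307.0, -143.0], [-236.0, -139.0]] grey foot [[-235.0, -150.0], [-301.0, -147.0]]
purple [[-242.0, 166.0], [-360.0, 97.0], [-391.0, 145.0], [-280.0, 207.0]]
1.0
-0.3 0.3 1 [ 0.41  0.21  0.01  1.72 -0.    1.21 -2.82]
-0.3 0.3 -1 [ 0.78  0.23 -0.43  1.71  0.1   1.22  0.23]
-0.28 0.2 1 [-0.45  0.49  1.09  1.88 -0.49  1.07 -2.41]
-0.28 0.2 -1 [ 0.76  0.32 -0.45  1.85  0.16  1.01  0.14]
-0.15 0.2 1 [-0.73  0.41  1.09  1.95 -0.42  1.03 -2.7 ]
-0.15 0.2 -1 [ 0.63  0.28 -0.58  1.91  0.18  1.   -0.13]
-0.2 0.07 1 [-0.57  0.73  1.08  2.03 -0.84  0.91 -2.27]
-0.2 0.07 -1 [ 0.65  0.49 -0.51  1.99  0.34  0.75 -0.16]
-0.08 0.07 1 [ 0.84  0.7  -1.09  2.    0.79  0.94  2.37]
-0.08 0.07 -1 [ 0.47  0.49 -0.57  2.01  0.38  0.75 -0.43]
```

View pics/c2.png

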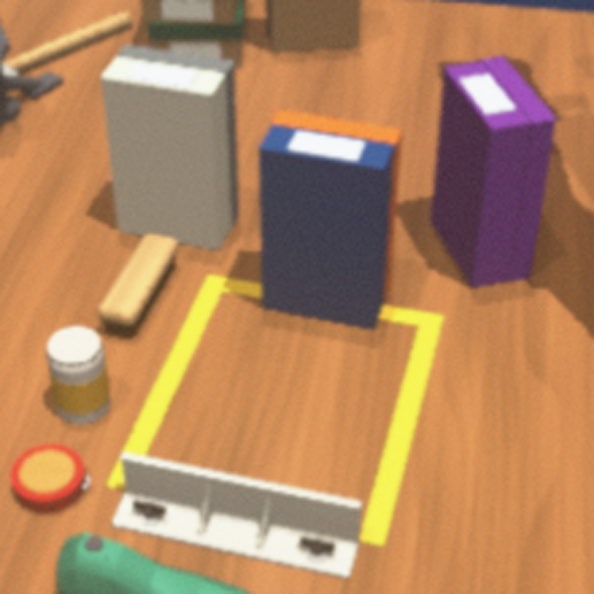

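The crop confirms it: blue box, orange lid side facing away from the stop, size label on top. The measured top face is 75×140 mm, which agrees with the given size. The bay frame is o=(.514,.049) with x at about 84.2°. The purple and grey boxes clear the push lane. Next I'll approach and tip the box.

```bash
cat >> h.py <<'E'
o=np.array([.514,.049,0]);th=np.deg2rad(84.2);X=np.array([np.cos(th),np.sin(th),0]);Y=np.array([-X[1],X[0],0])
R=np.c_[X,-Y,[0,0,-1]]
W=lambda x,y,z:o+X*x+Y*y+[0,0,z]
B=lambda P:np.c_[(P-o)@X,(P-o)@Y,np.atleast_2d(P)[:,2]]
def st(t):
    s=robot.get_state();print(t,round(s["time"],2),(B(s["ee_pos"])*1000).round().tolist(),np.round(s["force"],1))
E
python3 - <<'E'
from h import *
p=robot.get_state()["ee_pos"]; robot.move_linear([p[0],p[1],.34],.2); st("up")
robot.move_ptp(W(-.29,.004,.34),R); st("above")
robot.move_linear(W(-.28,.004,.215),.15); st("down")
print(robot.move_linear(W(-.19,.004,.215),.05,threshold=1.5)); st("contact")
E
```

```text
up 0.82 [[-670.0, 250.0, 339.0]] [ 0.7 -0.1  0. ]
above 2.48 [[-291.0, 4.0, 340.0]] [-0.4 -0.8  0.4]
down 3.47 [[-280.0, 4.0, 216.0]] [ 0.4 -0.4  1. ]
False
contact 5.42 [[-190.0, 4.0, 215.0]] [ 0.6 -1.1  0.2]
```

```bash
python3 - <<'E'
from h import *
robot.move_linear(W(-.145,.004,.215),.06); st("pushed")
robot.pause(.6)
robot.move_linear(W(-.23,.004,.25),.2); st("back")
a=robot.grab_frame("side");b=robot.grab_frame("top")
cv2.imwrite("pics/s3.png",a[...,::-1]);cv2.imwrite("pics/t3.png",b[...,::-1])
c=np.hstack([cv2.resize(a[150:310,225:425],None,fx=2,fy=2),cv2.resize(b[130:290,240:440],None,fx=2,fy=2)])
cv2.imwrite("pics/c3.png",c[...,::-1])
E
```

```text
pushed 6.32 [[-145.0, 4.0, 215.0]] [ 0.3 -0.2  0.4]
back 7.53 [[-229.0, 4.0, 250.0]] [-0.5  1.1 -1.1]
```

View pics/c3.png

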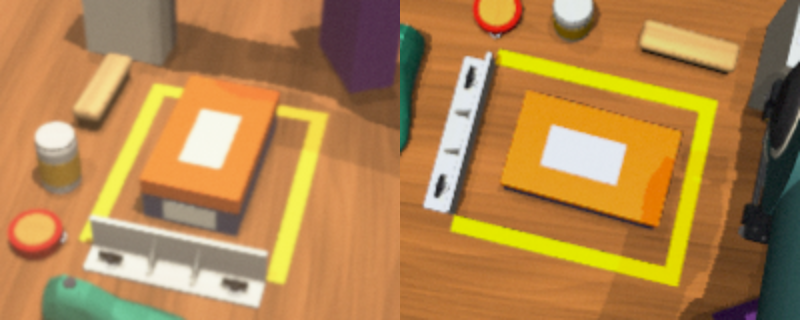

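The box lies flat with its lid up inside the bay (right half of the crop, corners about (525,93), (681,128), (655,224) and (503,187)), and nothing else has moved. Next I'll measure the box and refine the stop's squareness.

```bash
cat >> h.py <<'E'
def measure(f):
    h=cv2.cvtColor(f,cv2.COLOR_RGB2HSV)
    y=mask(f,(24,150,120),(34,255,255),(255,140,420,285))
    p=B(ray("top",pts(y),0))
    ang=[]
    for nm,sel,a,b in(("right",(p[:,1]<-.11)&(p[:,0]<.14),0,1),("left",(p[:,1]>.11)&(p[:,0]>-.14)&(p[:,0]<.14),0,1),("near",(p[:,0]<-.15)&(abs(p[:,1])<.1),1,0)):
        q=p[sel]; k=np.polyfit(q[:,a],q[:,b],1); print(nm,len(q),"slope",np.degrees(np.arctan(k[0])).round(2),"at0",(k[1]*1000).round(1))
    m=mask(f,(5,150,120),(21,255,255),(265,155,390,255))
    q=B(ray("top",pts(m),.076)).astype(np.float32); 
    n,l,s,_=cv2.connectedComponentsWithStats(cv2.morphologyEx(m,cv2.MORPH_OPEN,np.ones((3,3))))
    i=1+s[1:,4].argmax();c=B(ray("top",pts(l==i),.076))[:,:2].astype(np.float32)
    r=cv2.minAreaRect(c);print("box",s[i],np.round(r[0],4),np.round(r[1],4),r[2]);print((cv2.boxPoints(r)*1000).round(1).tolist())
    w=mask(f,(0,0,170),(180,60,255),(290,180,370,230));r=cv2.minAreaRect(B(ray("top",pts(w),.076))[:,:2].astype(np.float32));print("panel",r)
E
python3 - <<'E'
from h import *
f=cv2.imread("pics/t3.png")[...,::-1].copy(); measure(f)
print(f[180,300],cv2.cvtColor(f,cv2.COLOR_RGB2HSV)[[180,240,200],[300,300,330]], f[[180,240,200],[300,300,330]])
E
```

```text
right 899 slope -0.71 at0 -135.0
left 814 slope -0.02 at0 128.8
near 562 slope 0.08 at0 -171.6
box [ 269  163  120   92 6991] [-0.0021  0.0097] [0.2234 0.2962] 89.95159149169922
[[-150.3000030517578, -101.9000015258789], [145.89999389648438, -102.0999984741211], [146.10000610351562, 121.30000305175781], [-150.10000610351562, 121.5]]
panel ((-0.005994327366352081, -0.0036697275936603546), (0.059560831636190414, 0.11028596013784409), 88.2884292602539)
[184 117  59] [[ 14 173 184]
 [ 14 175 178]
 [108  13 239]] [[184 117  59]
 [178 111  56]
 [227 232 239]]
```

```bash
sed -i 's/(5,150,120),(21,255,255),(265/(5,205,120),(23,255,255),(265/' h.py; python3 - <<'E'
from h import *
f=cv2.imread("pics/t3.png")[...,::-1].copy(); measure(f)
t=ray("top",np.array([(525,93),(681,128),(655,224),(503,187)])/2-[200,0]+[240,130]-.25,.076);print((B(t)*1000).round())
E
```

```text
right 899 slope -0.71 at0 -135.0
left 814 slope -0.02 at0 128.8
near 562 slope 0.08 at0 -171.6
box [ 290  175   91   68 3115] [-0.0178 -0.0025] [0.1426 0.2317] 88.22132110595703
[[-135.8000030517578, -70.0999984741211], [95.80000305175781, -77.30000305175781], [100.30000305175781, 65.19999694824219], [-131.3000030517578, 72.4000015258789]]
panel ((-0.005994327366352081, -0.0036697275936603546), (0.059560831636190414, 0.11028596013784409), 88.2884292602539)
[[  96.  -71.   76.]
 [-132.  -74.   76.]
 [-126.   68.   76.]
 [  93.   68.   76.]]
```

```bash
python3 - <<'E'
from h import *
robot.move_linear(W(-.175,-.003,.25),.2)
print(robot.move_linear(W(-.175,-.003,.05),.15,threshold=12)); st("down")
print(robot.move_linear(W(-.11,-.003,.05),.06,threshold=12)); st("mid")
print(robot.move_linear(W(-.06,-.003,.05),.03,threshold=12)); st("stop")
a=robot.grab_frame("side");b=robot.grab_frame("top")
cv2.imwrite("pics/s4.png",a[...,::-1]);cv2.imwrite("pics/t4.png",b[...,::-1])
c=np.hstack([cv2.resize(a[150:310,225:425],None,fx=2,fy=2),cv2.resize(b[130:290,240:440],None,fx=2,fy=2)])
cv2.imwrite("pics/c4.png",c[...,::-1])
E
```

```text
False
down 9.53 [[-175.0, -3.0, 51.0]] [-0.2 -0.4 -0.4]
False
mid 10.77 [[-110.0, -3.0, 50.0]] [-0.2  0.5  0. ]
True
stop 11.79 [[-80.0, -3.0, 50.0]] [-0.1 -2.9  2.2]
```

View pics/c4.png

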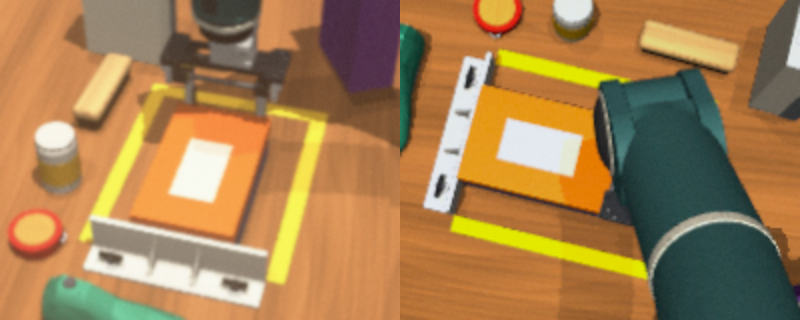

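The box reached the stop at x=-80, against an expected -78. I'll press once more gently to square it, back off, and check.

```bash
python3 - <<'E'
from h import *
print(robot.move_linear(W(-.066,-.003,.05),.02,threshold=22)); st("press")
robot.pause(.2); st("hold")
robot.move_linear(W(-.15,-.003,.05),.1)
robot.move_linear(W(-.17,-.003,.3),.25)
robot.move_ptp(W(-.40,.0,.36),R); st("away")
robot.pause(.3)
a=robot.grab_frame("side");b=robot.grab_frame("top")
cv2.imwrite("pics/s5.png",a[...,::-1]);cv2.imwrite("pics/t5.png",b[...,::-1])
measure(b)
c=np.hstack([cv2.resize(a[190:310,260:370],None,fx=3.6,fy=3.6,interpolation=2),cv2.resize(b[145:265,250:360],None,fx=3.6,fy=3.6,interpolation=2)])
cv2.imwrite("pics/c5.png",c[...,::-1])
E
```

```text
True
press 12.23 [[-80.0, -2.0, 49.0]] [ 0.3 -1.9  1.4]
hold 12.43 [[-80.0, -2.0, 49.0]] [-0.7 -0.9 -0.3]
away 15.38 [[-398.0, -0.0, 359.0]] [-0.2  0.8  0.5]
right 897 slope -0.71 at0 -135.0
left 813 slope -0.01 at0 128.8
near 578 slope 0.04 at0 -171.7
box [ 269  173   90   65 3070] [0.0439 0.0013] [0.1425 0.2292] 89.97032928466797
[[-70.80000305175781, -69.9000015258789], [158.5, -70.0], [158.60000610351562, 72.4000015258789], [-70.69999694824219, 72.5999984741211]]
panel ((0.0568084679543972, 0.000409543514251709), (0.059513937681913376, 0.10978418588638306), 89.94638061523438)
```

View pics/c5.png

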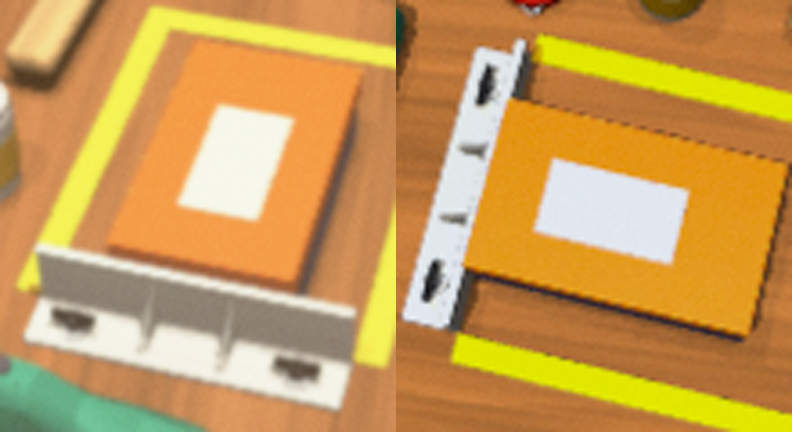

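Both presses were blocked at the same place, at 12 N and 22 N. The open fingers forced the box square to the tool rather than to the stop, so I'll finish with a closed-finger push at the middle of the end. That lets the box seat itself against the stop face.

```bash
python3 - <<'E'
from h import *
robot.gripper_to(.0)
robot.move_ptp(W(-.17,.001,.3),R)
robot.move_linear(W(-.13,.001,.05),.2,threshold=12); st("down")
print(robot.move_linear(W(-.09,.001,.05),.05,threshold=12)); st("near")
for k in range(2):
    print(robot.move_linear(W(-.06,.001,.05),.02,threshold=15)); st("press")
robot.move_linear(W(-.14,.001,.05),.1)
robot.move_linear(W(-.17,.001,.3),.25)
robot.move_ptp(W(-.40,.0,.36),R); robot.pause(.3); st("away")
a=robot.grab_frame("side");b=robot.grab_frame("top")
cv2.imwrite("pics/s6.png",a[...,::-1]);cv2.imwrite("pics/t6.png",b[...,::-1])
measure(b)
c=np.hstack([cv2.resize(a[60:320,150:450],(400,347)),cv2.resize(b[100:320,200:480],(400,347))])
cv2.imwrite("pics/c6.png",c[...,::-1])
E
```

```text
down 19.55 [[-130.0, 0.0, 51.0]] [-0.9 -0.8  0.1]
False
near 20.5 [[-90.0, 1.0, 50.0]] [ 0.2  1.  -0.1]
True
press 21.23 [[-80.0, 1.0, 50.0]] [-0.1 -1.8  0.5]
True
press 21.57 [[-80.0, 1.0, 50.0]] [ 0.2 -0.4  0.1]
away 24.73 [[-399.0, -0.0, 360.0]] [ 0.6 -0.5  0.1]
right 900 slope -0.71 at0 -135.0
left 814 slope -0.02 at0 128.8
near 578 slope 0.05 at0 -171.7
box [ 269  173   90   65 3067] [0.0439 0.0013] [0.1425 0.2292] 89.9460678100586
[[-70.80000305175781, -69.80000305175781], [158.5, -70.0999984741211], [158.60000610351562, 72.4000015258789], [-70.5999984741211, 72.5999984741211]]
panel ((0.05672595649957657, 0.0004501231014728546), (0.05959494039416313, 0.10961910337209702), 89.94638061523438)
```

View pics/c6.png

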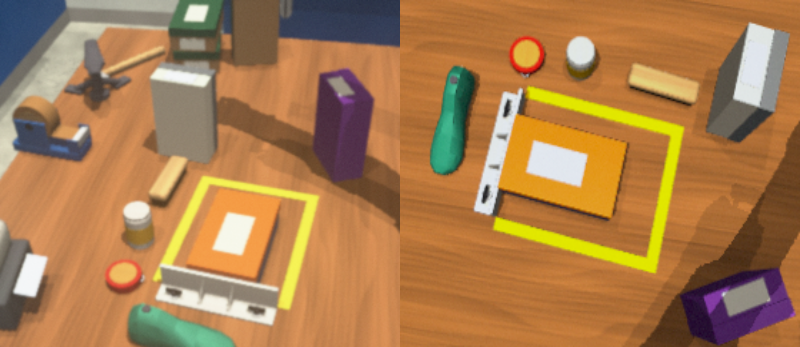

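The box didn't move under the self-aligning push, so it is seated. All the bystanders stand where they were.

```bash
python3 -c "
from rig import robot
print(robot.get_state()['time']);robot.sign_off()"
```

```text
24.825
the job is handed in; nothing more can be done
```

The blue shoe box now lies flat, lid up, inside the bay with its leading end against the stop. The job was handed in at 24.8 s of the 35 s allowed.

- **What I did:** I pushed it over from the lid side about 0.2 m up, using open fingers. It fell short of the stop, and I slid it about 60 mm with the fingertips. I finished with a closed-finger push at the middle of its rear end, so it could settle square against the stop.
- **Contact:** All four presses, triggered at 12 to 22 N, were blocked at the same tool position. The last two did not change the box's measured pose.
- **Position:** The leading end measures x = 158.5 mm in the bay, against the stop face at 160 mm, which is within calibration error. It lies about 1 mm off my estimated bay centre line, or about 4 mm off the midline between the tapes.
- **Squareness:** It is square to the near tape line within about 0.1°.
- **Surroundings:** In the last pictures the other standing boxes, last, tin, can and brush look unmoved, and the arm is well clear.

**Not fully in agreement:** the right tape line fitted 0.7° off the left and near ones. My early rough reading of the stop's edges was 0.7 to 1.7° off, which I put down to pixel noise. The contact line itself is hidden in both camera views, so I judge it flush from the blocked pushes.

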